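Put the potted succulents back on their own saucers

ROBOT

A 7-joint arm with a two-finger parallel gripper is mounted at the origin on the work surface. World frame = base frame: x ahead of the robot, y to its left, z up, the work surface at z = 0. Lengths are in mm, angles in rad, forces in N, time in s.
With the tool pointing down it reaches from about 400 to 875 mm from the base axis. Payload 6.5 kg.
Tool frame: the origin (TCP) lies at the centre of the arm's flange, where the gripper is bolted on; the fingertips stand 173 mm ahead of it and the grasp point (between the pads) lies 155 mm ahead of it (ctrl.grip_point_offset is the distance from the TCP to the grasp point, in mm); z points along the fingers, y is the line along which they close (so a half turn about z gives the same grasp; the last joint's range is limited). The gripper opens to 85 mm and grips with 20 to 120 N. Pads are 22 mm wide; open, the fingers measure 114 mm over their backs; the gripper's body (76 mm by 85 mm) begins 54 mm behind the grasp point. The pads swing forward as they close: fully open they stand 13 mm farther back than shut.
Start: joints at [-1.298, 0.536, -0.004, 1.538, 0.003, 1.067, -0.071], TCP at [216.021, 613.046, 404.69] pointing down, gripper open.
Joint ranges: [-2.7, 2.7], [-0.37, 2.16], [-1.27, 1.26], [0.24, 2.4], [-1.31, 4.45], [0.19, 1.91], [-2.76, 2.76]. Speed limits (rad/s): [2.39, 2.39, 3.14, 3.14, 3.14, 3.14, 3.14].

INTERFACE

Orientations are given as a unit quaternion [x, y, z, w].
In Python, from station import ctrl gives the robot as it stands. The module is installed in compiled form; this text tells all that it offers.
- The arm moves only by the shell command python3 -m inch 'ROWS' [FORCE]. ROWS is JSON, a list that holds one entry, the list of rows, each a list of 7 numbers: the shift along the tool's x, y, z in m, then the turn, a rotation vector about the tool's x, y, z in degrees, then the finger opening in m, from 0 to 0.0854. In form: [[[dx, dy, dz, ax, ay, az, fingers], ...]]. A call has 1 to 5 rows; each row shifts and turns the commanded pose from where the row before left it, along the tool's axes as they then stand; what a row does not reach is not made up. A row lasts 1/8 s, in which the tool goes at most 62.5 mm and 10.7 degrees, less where a joint would pass 70% of its speed; a pose out of reach is approached as far as the arm can. A call with a gripper value outside its range is refused whole. The fingers move at their own pace and stop on an object; FORCE is the grip in N (left out, the last holds). Time passes only in rows, so rows that do not move let the fingers close. It gives the time, the measured TCP pose, the force, the opening and the grip force at its end, in the units of the state.
- ctrl.state(): the state, without advancing time (a new reading comes with each control period).
- ctrl.read_camera(name): name is "side" or "top"; returns (picture, depth): 420x560x3 uint8, red, green, blue; 420x560 float32, mm along the optical axis (not along the pixel's ray), 0 where there is no reading.
- ctrl.camera_model(name): a dict with "vfov" (degrees; the focal length in pixels is half the picture's height over the tangent of half this angle, whatever the lens; pixels are square), "cx", "cy" (the principal point, pixels), "R" (3x3) and "t" (3): a world point X has camera coordinates R X + t. Camera axes: x right, y down, z forward; pixel columns grow to the right and rows downward; lengths in mm; the calibration is good to about 2 mm. A picture is of the moment at which its call begins. camera_model takes no time and is no camera call.
- ctrl.close_job(): hands the job in; it is judged then, once.
The state is a dict: "t": time; "joint_positions": joint angles; "qvel": joint speeds; "tau": joint torques, N m; "tcp_pos": TCP position; "eef_rot": TCP orientation; "contact_force": force on the tool from outside, world axes, zero at the start; "ft_torque": the same for the moment, N m; "gripper_width": finger opening in mm; "grip_force": force on a finger pad.
Only numpy, scipy, OpenCV 4.12 (cv2) and the standard library are available. Lean on these libraries where they do the work, as an engineer would, in place of code of your own. Each camera call takes 0.05 s, during which the arm holds its last target. There are 200 camera calls.

TASK

After watering, the three potted succulents were put back on each other's saucers: rearrange them so that each pot stands upright in the middle of the saucer of its own colour, and let go of them. The wet pots must never stand on the bare tabletop, so use the empty cork coaster as the spare place on the way and leave it empty at the end. Set the pots down gently, do not tip them, and leave the tea-light holder and the little metal bird where they are.

Things in the scene. Friction and masses are not known exactly. Their poses are not given: they have to be found in the camera images.
- white_pot (a point): Centre of the white glazed plant pot, half-way up the pot. Straight round pot, 56 mm diameter, 64 mm tall (this point is 32 mm above its underside), about 0.25 kg, carrying a tuft of thin dark-green finger leaves that rises up to 28 mm above the pot's rim and stays inside the pot's outline. z is up when it stands upright; its yaw has no meaning.
- blue_pot (a point): Centre of the blue glazed plant pot, half-way up the pot. Straight round pot, 56 mm diameter, 64 mm tall (this point is 32 mm above its underside), about 0.25 kg, carrying a grey-green rosette that rises up to 28 mm above the pot's rim and stays inside the pot's outline. z is up when it stands upright; its yaw has no meaning.
- terracotta_pot (a point): Centre of the orange-brown terracotta plant pot, half-way up the pot. Straight round pot, 56 mm diameter, 64 mm tall (this point is 32 mm above its underside), about 0.25 kg, carrying a round green cactus with a pink tip that rises up to 28 mm above the pot's rim and stays inside the pot's outline. z is up when it stands upright; its yaw has no meaning.
- saucer_white: The white saucer: round, 96 mm outer diameter, brass with a white enamelled floor that shows as a ring around whatever stands on it. Fixed to the table. Origin at the centre of its underside on the tabletop; floor 7 mm above the tabletop, 90 mm across inside; brass rim 3 mm thick, its top 12 mm above the tabletop.
- saucer_blue: The blue saucer: round, 96 mm outer diameter, brass with a blue enamelled floor that shows as a ring around whatever stands on it. Fixed to the table. Origin at the centre of its underside on the tabletop; floor 7 mm above the tabletop, 90 mm across inside; brass rim 3 mm thick, its top 12 mm above the tabletop.
- saucer_terracotta: The terracotta saucer: round, 96 mm outer diameter, brass with a terracotta enamelled floor that shows as a ring around whatever stands on it. Fixed to the table. Origin at the centre of its underside on the tabletop; floor 7 mm above the tabletop, 90 mm across inside; brass rim 3 mm thick, its top 12 mm above the tabletop.
- coaster: Plain flat round cork coaster, 96 mm diameter, 7 mm thick, without a rim, fixed to the table, empty at the start. Origin at the centre of its underside on the tabletop.
- tealight_mid (a point): Centre of a loose amber glass tea-light holder, 46 mm diameter, 36 mm tall (this point is 18 mm above the table). Not to be moved.
- bird_mid (a point): Centre of a loose small dark-metal bird figure, about 65 mm long (along its x), 26 mm wide, 45 mm tall (this point is 22 mm above the table). Not to be moved.
Not all that is in view belongs to the job. Leave any green look-alike of the saucer_white alone.

How it is judged (in metres and radians):
On the way:
1. one of the pots stands on the cork coaster (((horizontal distance between white_pot and coaster below 0.04 m and height (world z) of white_pot below 0.043 m) or (horizontal distance between blue_pot and coaster below 0.04 m and height (world z) of blue_pot below 0.043 m) or (horizontal distance between terracotta_pot and coaster below 0.04 m and height (world z) of terracotta_pot below 0.043 m))), for 0.2 s.
At the end, for the whole second after the job is handed in: Each pot stands on the saucer of its own colour, its centre within 13 mm of the saucer's centre, on the saucer's floor (centre of the pot 36 to 43 mm above the tabletop), upright within 0.1 rad, and at rest; so the coaster is empty (horizontal distance between white_pot and saucer_white below 0.013 m and height (world z) of white_pot between 0.036 and 0.043 m and angle between each of white_pot, blue_pot, terracotta_pot's own z axis and vertical below 0.1 rad and linear speed of each of pot_white, pot_blue, pot_terracotta below 0.02 m/s and horizontal distance between blue_pot and saucer_blue below 0.013 m and height (world z) of blue_pot between 0.036 and 0.043 m and horizontal distance between terracotta_pot and saucer_terracotta below 0.013 m and height (world z) of terracotta_pot between 0.036 and 0.043 m); the robot touches nothing.
It fails at once if a pot stands on or touches down to the bare tabletop (height (world z) of any of white_pot, blue_pot, terracotta_pot below 0.0355 m).
It fails at once if a pot is tipped by more than about 35 degrees (angle between any of white_pot, blue_pot, terracotta_pot's own z axis and vertical above 0.6 rad).
It fails at once if a pot is dropped or banged down (over 50 N on a saucer or the coaster, or faster than 0.65 m/s when within about 16 mm of standing) (contact force between any of pot_white, pot_blue, pot_terracotta and saucer_white above 50 N or contact force between any of pot_white, pot_blue, pot_terracotta and saucer_blue above 50 N or contact force between any of pot_white, pot_blue, pot_terracotta and saucer_terracotta above 50 N or contact force between any of pot_white, pot_blue, pot_terracotta and coaster above 50 N or (height (world z) of white_pot below 0.055 m and linear speed of pot_white above 0.65 m/s) or (height (world z) of blue_pot below 0.055 m and linear speed of pot_blue above 0.65 m/s) or (height (world z) of terracotta_pot below 0.055 m and linear speed of pot_terracotta above 0.65 m/s)).
It fails at once if the tea-light holder or the bird is shifted by more than 15 mm or knocked over (distance of any of tealight_mid, bird_mid from where it was at the start of the episode above 0.015 m or angle between any of tealight_mid, bird_mid's own z axis and vertical above 0.5 rad).
It also fails if it takes over 96 s, if anything falls off the work surface, if the arm or the gripper's body presses on something with over 40 N, if the wrist force passes 120 N, or if a joint passes its speed limit or range.

## Working session

There is one attempt and no reset: what is moved stays moved. The work goes in short steps, Python scripts to look and compute and a shell command to move; the robot and the scene stay as the last step left them, time stands still between calls to the robot, and variables do not carry over. Pictures are saved under pics/ and viewed, at most 14 in all, crops included, and the job is handed in when it is done.

```bash
mkdir -p pics
cat > h.py <<'E'
import numpy as np, cv2
from station import ctrl
def cam(n):
    p,d=ctrl.read_camera(n); m=ctrl.camera_model(n)
    f=p.shape[0]/2/np.tan(np.radians(m["vfov"])/2)
    R=np.array(m["R"]);t=np.array(m["t"])
    v,u=np.mgrid[:p.shape[0],:p.shape[1]]
    C=np.stack([(u-m["cx"])/f*d,(v-m["cy"])/f*d,d],-1)
    W=(C-t)@R
    W[d==0]=np.nan
    return p,d,W
def save(p,n): cv2.imwrite("pics/"+n,cv2.cvtColor(p,cv2.COLOR_RGB2BGR))
E
python3 - <<'E'
from h import *
for n in("top","side"):
    p,d,W=cam(n); save(p,n+"0.png"); np.savez("/tmp/%s0.npz"%n,p=p,d=d,W=W); print(ctrl.camera_model(n))
s=ctrl.state(); print({k:np.round(v,3) for k,v in s.items()})
E
```

```text
{'vfov': 55.04372240420612, 'cx': 274.64007848123185, 'cy': 208.84034217125944, 'R': array([[-0.00302625, -0.99999082, -0.00303472],
       [-0.98245834,  0.00353902, -0.18644861],
       [ 0.18645764,  0.00241725, -0.98246003]]), 't': array([-12.09844778, 553.70828025, 762.32082684])}
{'vfov': 57.955953181677266, 'cx': 287.50061786822033, 'cy': 200.65327593312134, 'R': array([[ 0.96887221, -0.24719648,  0.01343654],
       [-0.12327265, -0.52880481, -0.83974361],
       [ 0.21468697,  0.81194789, -0.54281685]]), 't': array([-535.09919839,   87.13350388,  630.3842624 ])}
{'t': np.float64(0.1), 'joint_positions': array([-1.298,  0.537, -0.004,  1.539,  0.003,  1.067, -0.071]), 'qvel': array([-0.002, -0.002, -0.   , -0.002,  0.   ,  0.002, -0.002]), 'tau': array([ 2.0000e-03, -5.8457e+01,  1.0510e+00, -2.5978e+01,  1.3000e-02,
        5.0000e-03,  0.0000e+00]), 'tcp_pos': array([215.927, 612.785, 403.875]), 'eef_rot': array([ 0.169,  0.986, -0.001, -0.   ]), 'contact_force': array([-0.696, -0.701,  0.202]), 'ft_torque': array([-0.028, -0.028,  0.007]), 'grip_force': np.float64(0.0), 'gripper_width': np.float64(85.462)}
```

View pics/top0.png

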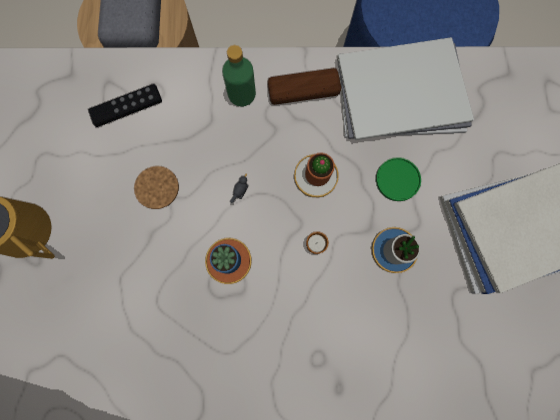

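View pics/side0.png

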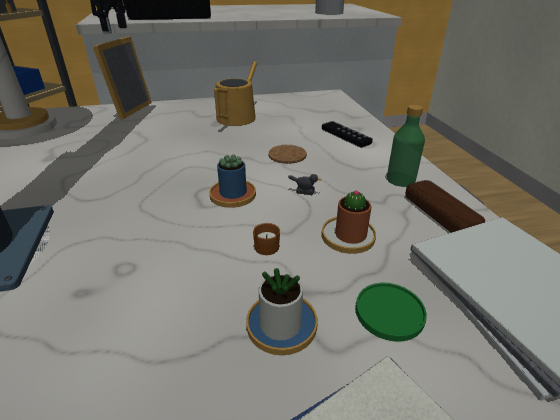

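Top view: the terracotta pot (319,170) stands on the white saucer (316,176). The blue pot (225,260) is on the terracotta saucer (228,261), and the white pot (405,249) is on the blue saucer (395,250). The empty cork coaster is at (157,187), the bird at (240,188), the tea-light at (316,243) and the green look-alike disc at (398,180).

Candidates for saucer_white are the brass-rimmed white-floored dish at top (316,176) and the green disc at (398,180). The first fits: brass rim, white ring. I'll confirm it in a crop.

```bash
cat >> h.py <<'E'
from scipy.optimize import least_squares
def ray(n,u,v,z):
    m=ctrl.camera_model(n); f=210/np.tan(np.radians(m["vfov"])/2)
    R=np.array(m["R"]);t=np.array(m["t"]); c=-R.T@t
    d=np.stack([(np.asarray(u)-m["cx"])/f,(np.asarray(v)-m["cy"])/f,np.ones(np.shape(u))],-1)@R
    return c+d*((z-c[2])/d[...,2])[...,None]
def hull(mask,n,z,r):
    "fit circle of known radius to the outer hull of a mask on plane z"
    v,u=np.nonzero(mask); h=cv2.convexHull(np.stack([u,v],-1).astype(np.int32))[:,0]
    P=ray(n,h[:,0],h[:,1],z)[:,:2]
    s=least_squares(lambda q:np.hypot(*(P-q[:2]).T)-q[2],[*P.mean(0),r],loss="soft_l1",f_scale=1).x
    return np.round(s,1),len(v)
def near(W,c,r): return np.hypot(W[...,0]-c[0],W[...,1]-c[1])<r
E
python3 - <<'E'
from h import *
D=np.load("/tmp/top0.npz");p,W=D["p"],D["W"]
save(cv2.resize(p[130:300,200:440],None,fx=3.3,fy=3.3,interpolation=cv2.INTER_CUBIC),"crop.png")
hsv=cv2.cvtColor(p,cv2.COLOR_RGB2HSV)
for n,(u,v) in dict(coaster=(157,187),sW=(316,176),sT=(228,261),sB=(395,250),green=(398,180),bird=(240,188),tea=(316,243)).items():
    c=ray("top",u,v,10.); k=near(W,c,75)
    sat=(hsv[...,1]>60)&k&(W[...,2]<25)
    el=k&(W[...,2]>4)&(W[...,2]<20)
    print(n,c.round(),"sat",hull(sat,"top",12 if n[0]=="s" else 7,48),"el",hull(el,"top",12 if n[0]=="s" else 7,48), "zmax",np.nanmax(W[k][:,2]).round())
print("table z",np.nanmedian(W[300:400,150:250,2]))
for cn in("top","side"):
  D=np.load(f"/tmp/{cn}0.npz");W=D["W"]
  for n,(u,v) in dict(T=(319,170),B=(225,260),Wh=(405,249)).items():
    c=ray("top",u,v,71.);k=near(W,c,45)&(W[...,2]>25)
    X=W[k&(W[...,2]>60)&(W[...,2]<74)][:,:2]; Y=W[k&(W[...,2]<60)][:,:2]
    q=least_squares(lambda q:np.hypot(*(Y-q).T)-28,c[:2],loss="soft_l1").x if len(Y)>10 else None
    print(cn,n,c.round(),"bbox",X.min(0).round(1),X.max(0).round(1),"mid",((X.min(0)+X.max(0))/2).round(1),"wall",q,len(Y),"rim",hull(k&(W[...,2]>66)&(W[...,2]<74),cn,71,28))
E
```

```text
coaster [610. 239.  10.] sat (array([611.4, 242.3,  47.7]), 1499) el (array([610.4, 239.8,  72.1]), 1603) zmax 13.0
sW [ 634. -103.   10.] sat (array([ 635.1, -102.8,   48. ]), 245) el (array([ 631.4, -102. ,   71.8]), 859) zmax 100.0
sT [452.  83.  10.] sat (array([453. ,  83.4,  47.8]), 978) el (array([450.6,  82.4,  72.2]), 1074) zmax 94.0
sB [ 473. -264.   10.] sat (array([ 474.5, -263. ,   48.1]), 808) el (array([ 471.6, -263. ,   71.8]), 942) zmax 99.0
green [ 624. -280.   10.] sat (array([ 627.3, -281.2,   48.3]), 1526) el (array([ 621.8, -280.5,   72.5]), 1584) zmax 16.0
bird [607.  60.  10.] sat (array([657.5,  68.4,  28.8]), 1) el (array([607.2,  59.4,  72.5]), 141) zmax 47.0
tea [ 489. -100.   10.] sat (array([ 487.5, -101.5,   21.5]), 42) el (array([ 488.8, -100.5,   70.8]), 198) zmax 41.0
table z 1.6176987823479092
top T [ 629. -103.   71.] bbox [ 611.9 -133.8] [667.2 -79.2] mid [ 639.6 -106.5] wall [ 640.16712512 -106.35895633] 114 rim (array([ 639.1, -106.1,   27.9]), 285)
top B [450.  82.  71.] bbox [427.2  57. ] [481.  111.1] mid [454.1  84. ] wall [454.97505314  85.17721964] 39 rim (array([454.7,  84.4,  27.6]), 249)
top Wh [ 470. -266.   71.] bbox [ 445.1 -293.4] [ 499.3 -238.1] mid [ 472.2 -265.7] wall [ 472.830121   -267.03498126] 132 rim (array([ 472.5, -265.8,   27.9]), 418)
side T [ 629. -103.   71.] bbox [ 612.4 -136.2] [667.4 -82. ] mid [ 639.9 -109.1] wall [ 640.7130495  -107.41807282] 544 rim (array([ 638.4, -111.7,   29.5]), 310)
side B [450.  82.  71.] bbox [427.8  53.4] [481.8  98.1] mid [454.8  75.8] wall [455.5235149   83.64638203] 416 rim (array([454.7,  76.8,  29.3]), 188)
side Wh [ 470. -266.   71.] bbox [ 445.8 -297.5] [ 500.8 -242. ] mid [ 473.3 -269.7] wall [ 473.64933002 -267.9788712 ] 788 rim (array([ 472.7, -270.7,   28.9]), 910)
```

View pics/crop.png

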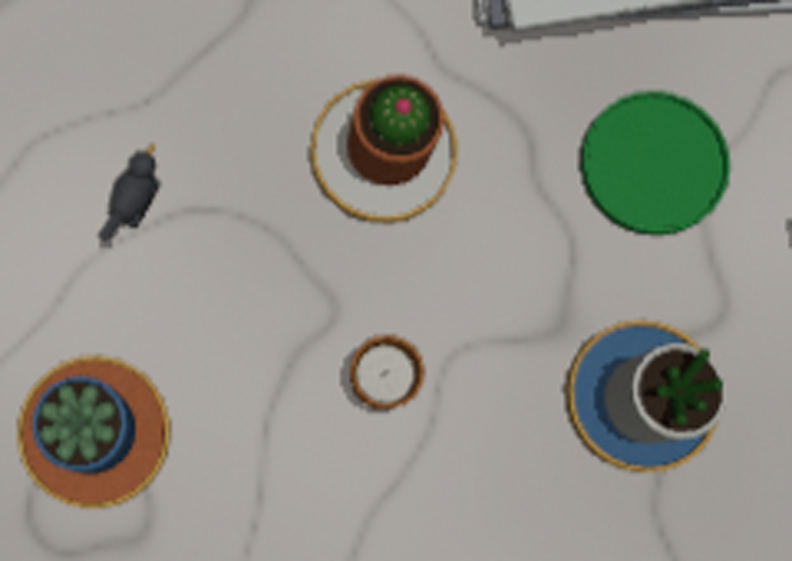

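The crop shows the brass-rimmed, white-floored saucer under the terracotta pot, at about (383,150) in the crop. That is saucer_white; the plain green disc at (655,162) is the look-alike and I'll leave it alone. Plan: blue → coaster, terracotta → its own saucer, white → its own, blue → its own. First I turn the tool square to the world axes.

```bash
python3 -m inch '[[[0,0,0,0,0,-9.7,0.085],[0,0,0,0,0,-9.76,0.085],[0,0,0,0,0,0,0.085]]]' 40
```

```text
t: 0.48
tcp_pos: [216.1, 612.8, 404.2]
eef_rot: [0.0, 1.0, -0.0, -0.0]
contact_force: [-0.6, 0.5, 0.8]
gripper_width: 84.5
grip_force: 0.0
```

```bash
python3 -m inch '[[[-0.022,-0.048,0.006,0,0,0,0.085],[-0.022,-0.048,0.006,0,0,0,0.085],[-0.022,-0.048,0.006,0,0,0,0.085],[-0.022,-0.048,0.006,0,0,0,0.085],[-0.022,-0.048,0.006,0,0,0,0.085]]]'
python3 -m inch '[[[-0.022,-0.048,0.006,0,0,0,0.085],[-0.022,-0.048,0.006,0,0,0,0.085],[-0.022,-0.048,0.006,0,0,0,0.085],[-0.022,-0.048,0.006,0,0,0,0.085],[-0.022,-0.048,0.006,0,0,0,0.085]]]'
python3 -m inch '[[[-0.018,-0.048,0.004,0,0,0,0.085],[0,0,0,0,0,0,0.085],[0,0,0,0,0,0,0.085]]]'
```

```text
t: 1.1
tcp_pos: [326.8, 371.4, 374.6]
eef_rot: [0.002, 1.0, 0.0, 0.0]
contact_force: [0.7, -0.1, -0.3]
gripper_width: 84.9
grip_force: 0.0
t: 1.72
tcp_pos: [437.0, 131.7, 344.7]
eef_rot: [0.002, 1.0, 0.0, 0.0]
contact_force: [0.1, 0.1, 0.0]
gripper_width: 85.1
grip_force: 0.0
t: 2.1
tcp_pos: [454.3, 85.7, 340.7]
eef_rot: [0.001, 1.0, 0.0, -0.0]
contact_force: [-0.1, 0.0, -0.1]
gripper_width: 84.9
grip_force: 0.0
```

```bash
python3 -m inch '[[[0,-0.001,0.04,0,0,0,0.085],[0,0,0.04,0,0,0,0.085],[0,0,0.03,0,0,0,0.085],[0,0,0.022,0,0,0,0.085],[0,0,0,0,0,0,0.085]]]'
python3 -m inch '[[[0,0,0,0,0,0,0.045],[0,0,0,0,0,0,0.045],[0,0,0,0,0,0,0.045],[0,0,0,0,0,0,0.045],[0,0,0,0,0,0,0.045]]]' 40
python3 - <<'E'
from h import *
p,d,W=cam("side"); save(p[90:290,130:430].repeat(2,0).repeat(2,1),"grip1.png")
print(ctrl.state()["gripper_width"],ctrl.state()["grip_force"],ctrl.state()["contact_force"])
E
```

```text
t: 2.72
tcp_pos: [453.5, 85.6, 207.7]
eef_rot: [-0.001, 1.0, -0.0, -0.002]
contact_force: [0.1, 0.1, 0.4]
gripper_width: 85.0
grip_force: 0.0
t: 3.35
tcp_pos: [454.9, 84.7, 210.1]
eef_rot: [-0.0, 1.0, 0.0, 0.001]
contact_force: [-1.6, 1.0, 6.5]
gripper_width: 55.0
grip_force: 41.2
54.93871705922955 41.24947571894154 [-2.05096777 -0.12709218  6.26014036]
```

View pics/grip1.png

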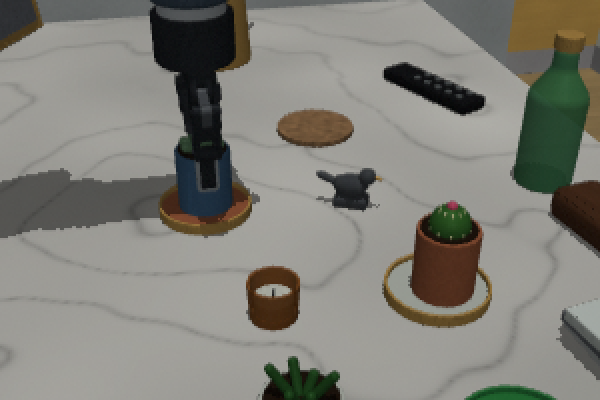

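The picture shows the blue pot clamped centrally at (203,178), upright, with the gripper body clear of the plant. I'll lift it and carry it to the coaster.

```bash
python3 -m inch '[[[0,0,-0.01,0,0,0,0.045],[0,0,-0.025,0,0,0,0.045],[0,0,-0.035,0,0,0,0.045],[0,0,-0.035,0,0,0,0.045],[0,0,-0.02,0,0,0,0.045]]]'
python3 -m inch '[[[-0.02,0.02,0,0,0,0,0.045],[-0.032,0.032,0,0,0,0,0.045],[-0.036,0.036,0,0,0,0,0.045],[-0.036,0.036,0,0,0,0,0.045],[-0.022,0.022,0,0,0,0,0.045]]]'
python3 -m inch '[[[-0.01,0.01,0,0,0,0,0.045],[0,0,0,0,0,0,0.045],[0,0,0,0,0,0,0.045]]]'
```

```text
t: 4.03
tcp_pos: [454.7, 84.3, 336.3]
eef_rot: [-0.0, 1.0, 0.001, 0.001]
contact_force: [1.0, -0.9, -1.6]
gripper_width: 55.3
grip_force: 42.9
t: 4.65
tcp_pos: [601.2, 232.5, 334.6]
eef_rot: [-0.001, 1.0, 0.001, 0.001]
contact_force: [0.1, -0.5, -1.3]
gripper_width: 55.2
grip_force: 42.9
t: 5.03
tcp_pos: [609.7, 239.0, 333.8]
eef_rot: [0.0, 1.0, -0.001, -0.0]
contact_force: [-0.8, -0.6, -2.7]
gripper_width: 55.2
grip_force: 42.9
```

```bash
python3 -m inch '[[[-0.001,0.002,0.025,0,0,0,0.045],[0,0,0.035,0,0,0,0.045],[0,0,0.03,0,0,0,0.045],[0,0,0.02,0,0,0,0.045],[0,0,0.005,0,0,0,0.045]]]'
python3 -m inch '[[[0,0,0.003,0,0,0,0.045],[0,0,0.003,0,0,0,0.045],[0,0,0.002,0,0,0,0.045],[0,0,0,0,0,0,0.045]]]'
```

```text
t: 5.65
tcp_pos: [610.8, 241.7, 217.8]
eef_rot: [-0.0, 1.0, -0.001, -0.001]
contact_force: [-0.3, 0.0, -1.4]
gripper_width: 55.4
grip_force: 42.9
t: 6.15
tcp_pos: [611.4, 242.4, 210.9]
eef_rot: [-0.0, 1.0, 0.0, 0.0]
contact_force: [-0.0, 0.0, -1.5]
gripper_width: 54.9
grip_force: 42.9
```

```bash
python3 -m inch '[[[0,0,0.001,0,0,0,0.045],[0,0,0.001,0,0,0,0.045],[0,0,0,0,0,0,0.045]]]'
```

```text
t: 6.52
tcp_pos: [611.5, 242.5, 210.2]
eef_rot: [-0.0, 1.0, 0.0, 0.0]
contact_force: [-4.2, -1.0, 8.8]
gripper_width: 54.9
grip_force: 43.9
```

Touched down. I'll open the gripper and retreat, then go to the terracotta pot.

```bash
python3 -m inch '[[[0,0,0,0,0,0,0.06],[0,0,0,0,0,0,0.07],[0,0,0,0,0,0,0.085],[0,0,0,0,0,0,0.085],[0,0,0,0,0,0,0.085]]]'
python3 -m inch '[[[0,0,-0.02,0,0,0,0.085],[0,0,-0.04,0,0,0,0.085],[0,0,-0.04,0,0,0,0.085],[0,0,-0.03,0,0,0,0.085],[0,0,0,0,0,0,0.085]]]'
python3 -m inch '[[[-0.004,-0.05,0,0,0,0,0.085],[-0.004,-0.05,0,0,0,0,0.085],[-0.004,-0.05,0,0,0,0,0.085],[-0.004,-0.05,0,0,0,0,0.085],[-0.004,-0.05,0,0,0,0,0.085]]]'
python3 -m inch '[[[-0.004,-0.05,0,0,0,0,0.085],[-0.004,-0.048,0,0,0,0,0.085],[0,0,0,0,0,0,0.085],[0,0,0,0,0,0,0.085]]]'
python3 - <<'E'
from h import *
p,d,W=cam("top"); np.savez("/tmp/top1.npz",p=p,d=d,W=W)
c=(611,241);k=near(W,c,45)&(W[...,2]>66)&(W[...,2]<74)
print(hull(k,"top",71,28))
E
```

```text
t: 7.15
tcp_pos: [611.4, 242.4, 208.6]
eef_rot: [-0.0, 1.0, -0.0, -0.0]
contact_force: [-0.6, 0.3, -0.2]
gripper_width: 85.0
grip_force: 0.0
t: 7.78
tcp_pos: [612.5, 242.7, 343.2]
eef_rot: [-0.0, 1.0, 0.001, 0.003]
contact_force: [0.6, 0.0, -0.9]
gripper_width: 85.0
grip_force: 0.0
t: 8.4
tcp_pos: [631.2, -9.2, 338.6]
eef_rot: [-0.0, 1.0, 0.0, -0.0]
contact_force: [0.5, 0.5, -0.8]
gripper_width: 85.1
grip_force: 0.0
t: 8.9
tcp_pos: [639.4, -105.0, 338.4]
eef_rot: [-0.0, 1.0, 0.0, -0.0]
contact_force: [0.1, -0.2, -0.9]
gripper_width: 84.9
grip_force: 0.0
(array([610.7, 243. ,  28.1]), 213)
```

```bash
python3 -m inch '[[[0,-0.001,0.04,0,0,0,0.085],[0,0,0.04,0,0,0,0.085],[0,0,0.03,0,0,0,0.085],[0,0,0.02,0,0,0,0.085],[0,0,0,0,0,0,0.085]]]'
python3 -m inch '[[[0,0,0,0,0,0,0.045],[0,0,0,0,0,0,0.045],[0,0,0,0,0,0,0.045],[0,0,0,0,0,0,0.045],[0,0,0,0,0,0,0.045]]]' 40
python3 -m inch '[[[0,0,-0.01,0,0,0,0.045],[0,0,-0.025,0,0,0,0.045],[0,0,-0.035,0,0,0,0.045],[0,0,-0.035,0,0,0,0.045],[0,0,-0.02,0,0,0,0.045]]]'
```

```text
t: 9.57
tcp_pos: [639.2, -105.4, 207.5]
eef_rot: [-0.001, 1.0, 0.0, -0.001]
contact_force: [-0.4, -0.5, 0.2]
gripper_width: 85.1
grip_force: 0.0
t: 10.2
tcp_pos: [640.4, -106.7, 210.5]
eef_rot: [-0.0, 1.0, -0.0, 0.001]
contact_force: [-1.3, 0.3, 6.0]
gripper_width: 54.9
grip_force: 42.8
t: 10.82
tcp_pos: [639.9, -106.7, 336.0]
eef_rot: [-0.0, 1.0, -0.0, 0.001]
contact_force: [-0.0, 1.0, -2.4]
gripper_width: 54.8
grip_force: 43.2
```

```bash
python3 -m inch '[[[0.018,0.018,0,0,0,0,0.045],[0.032,0.032,0,0,0,0,0.045],[0.036,0.037,0,0,0,0,0.045],[0.036,0.037,0,0,0,0,0.045],[0.034,0.035,0,0,0,0,0.045]]]'
python3 -m inch '[[[0.022,0.022,0,0,0,0,0.045],[0.009,0.009,0,0,0,0,0.045],[0,0,0,0,0,0,0.045],[0,0,0,0,0,0,0.045]]]'
```

```text
t: 11.45
tcp_pos: [481.9, 53.4, 333.6]
eef_rot: [-0.001, 1.0, 0.0, -0.0]
contact_force: [0.3, 0.6, -1.7]
gripper_width: 54.9
grip_force: 43.1
t: 11.95
tcp_pos: [453.4, 82.2, 333.8]
eef_rot: [0.0, 1.0, -0.0, 0.0]
contact_force: [-0.4, 0.0, -2.0]
gripper_width: 55.1
grip_force: 43.1
```

```bash
python3 -m inch '[[[0,0.001,0.025,0,0,0,0.045],[0,0,0.035,0,0,0,0.045],[0,0,0.03,0,0,0,0.045],[0,0,0.02,0,0,0,0.045],[0,0,0.006,0,0,0,0.045]]]'
python3 -m inch '[[[0,0,0.003,0,0,0,0.045],[0,0,0.002,0,0,0,0.045],[0,0,0.002,0,0,0,0.045],[0,0,0.001,0,0,0,0.045],[0,0,0,0,0,0,0.045]]]'
```

```text
t: 12.58
tcp_pos: [452.9, 83.2, 216.6]
eef_rot: [0.0, 1.0, -0.001, -0.001]
contact_force: [0.2, -0.1, -2.8]
gripper_width: 54.8
grip_force: 43.1
t: 13.2
tcp_pos: [452.7, 84.3, 210.5]
eef_rot: [-0.0, 1.0, 0.0, 0.0]
contact_force: [-2.3, -0.6, 6.3]
gripper_width: 54.5
grip_force: 44.1
```

```bash
python3 -m inch '[[[0,0,0,0,0,0,0.06],[0,0,0,0,0,0,0.07],[0,0,0,0,0,0,0.085],[0,0,0,0,0,0,0.085],[0,0,0,0,0,0,0.085]]]'
python3 -m inch '[[[0,0,-0.02,0,0,0,0.085],[0,0,-0.04,0,0,0,0.085],[0,0,-0.04,0,0,0,0.085],[0,0,-0.03,0,0,0,0.085],[0,0,0,0,0,0,0.085]]]'
python3 -m inch '[[[-0.003,-0.05,0,0,0,0,0.085],[-0.003,-0.05,0,0,0,0,0.085],[-0.003,-0.05,0,0,0,0,0.085],[-0.003,-0.05,0,0,0,0,0.085],[-0.003,-0.05,0,0,0,0,0.085]]]'
python3 -m inch '[[[-0.003,-0.05,0,0,0,0,0.085],[-0.002,-0.05,0,0,0,0,0.085],[0,0,0,0,0,0,0.085],[0,0,0,0,0,0,0.085]]]'
python3 - <<'E'
from h import *
p,d,W=cam("top"); save(p,"top2.png")
for c,n in(((453,83),"T"),((472.5,-266.5),"W")):
    k=near(W,c,45)&(W[...,2]>66)&(W[...,2]<74)
    print(n,hull(k,"top",71,28))
E
```

```text
t: 13.82
tcp_pos: [452.5, 84.3, 209.7]
eef_rot: [-0.0, 1.0, 0.0, 0.0]
contact_force: [1.0, -0.4, 0.7]
gripper_width: 85.0
grip_force: 0.0
t: 14.45
tcp_pos: [453.3, 84.4, 341.7]
eef_rot: [-0.0, 1.0, 0.001, 0.002]
contact_force: [-0.3, 0.0, -0.4]
gripper_width: 84.9
grip_force: 0.0
t: 15.08
tcp_pos: [467.3, -167.2, 338.6]
eef_rot: [-0.001, 1.0, 0.0, -0.001]
contact_force: [0.8, -0.0, 0.1]
gripper_width: 85.4
grip_force: 0.0
t: 15.58
tcp_pos: [472.5, -265.0, 338.6]
eef_rot: [-0.001, 1.0, 0.001, -0.001]
contact_force: [-0.3, 0.4, 0.7]
gripper_width: 85.1
grip_force: 0.0
T (array([451.8,  85.5,  27.6]), 298)
W (array([ 470.3, -265. ,   25.9]), 211)
```

View pics/top2.png

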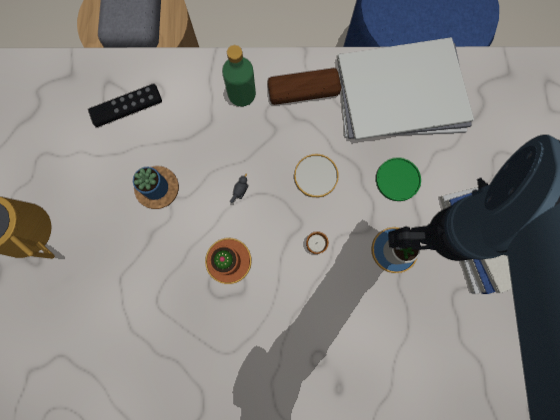

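The view shows the terracotta pot centred on its saucer (224,260), the blue pot on the coaster (148,182), the white saucer free (316,176), and the gripper above the white pot (400,245). Next is the white pot.

```bash
python3 -m inch '[[[0,-0.001,0.04,0,0,0,0.085],[0,0,0.04,0,0,0,0.085],[0,0,0.03,0,0,0,0.085],[0,0,0.02,0,0,0,0.085],[0,0,0,0,0,0,0.085]]]'
python3 -m inch '[[[0,0,0,0,0,0,0.045],[0,0,0,0,0,0,0.045],[0,0,0,0,0,0,0.045],[0,0,0,0,0,0,0.045],[0,0,0,0,0,0,0.045]]]' 40
python3 -m inch '[[[0,0,-0.01,0,0,0,0.045],[0,0,-0.025,0,0,0,0.045],[0,0,-0.035,0,0,0,0.045],[0,0,-0.035,0,0,0,0.045],[0,0,-0.02,0,0,0,0.045]]]'
```

```text
t: 16.25
tcp_pos: [472.4, -264.8, 208.3]
eef_rot: [-0.002, 1.0, 0.001, -0.002]
contact_force: [0.6, -0.1, 0.6]
gripper_width: 85.6
grip_force: 0.0
t: 16.88
tcp_pos: [473.4, -266.9, 211.2]
eef_rot: [-0.001, 1.0, -0.0, 0.001]
contact_force: [-0.9, 1.6, 5.4]
gripper_width: 54.8
grip_force: 42.0
t: 17.5
tcp_pos: [472.9, -266.9, 337.3]
eef_rot: [-0.0, 1.0, -0.001, 0.001]
contact_force: [-0.1, 0.2, -3.5]
gripper_width: 55.1
grip_force: 43.1
```

```bash
python3 -m inch '[[[-0.018,0.018,0,0,0,0,0.045],[-0.032,0.032,0,0,0,0,0.045],[-0.036,0.036,0,0,0,0,0.045],[-0.036,0.036,0,0,0,0,0.045],[-0.027,0.027,0,0,0,0,0.045]]]'
python3 -m inch '[[[-0.014,0.014,0,0,0,0,0.045],[0,0,0,0,0,0,0.045],[0,0,0,0,0,0,0.045]]]'
```

```text
t: 18.12
tcp_pos: [622.8, -115.2, 335.4]
eef_rot: [-0.001, 1.0, 0.0, 0.0]
contact_force: [1.0, -0.5, -2.5]
gripper_width: 55.0
grip_force: 43.1
t: 18.5
tcp_pos: [634.5, -105.8, 334.7]
eef_rot: [0.001, 1.0, -0.001, -0.001]
contact_force: [0.5, -0.2, -3.0]
gripper_width: 55.1
grip_force: 43.1
```

```bash
python3 -m inch '[[[-0.001,0.002,0.025,0,0,0,0.045],[0,0,0.035,0,0,0,0.045],[0,0,0.03,0,0,0,0.045],[0,0,0.02,0,0,0,0.045],[0,0,0.006,0,0,0,0.045]]]'
python3 -m inch '[[[0,0,0.003,0,0,0,0.045],[0,0,0.002,0,0,0,0.045],[0,0,0.002,0,0,0,0.045],[0,0,0.001,0,0,0,0.045],[0,0,0,0,0,0,0.045]]]'
```

```text
t: 19.12
tcp_pos: [635.8, -102.6, 217.8]
eef_rot: [0.0, 1.0, -0.0, -0.001]
contact_force: [0.0, -0.4, -2.4]
gripper_width: 55.0
grip_force: 43.0
t: 19.75
tcp_pos: [636.8, -101.6, 211.3]
eef_rot: [-0.0, 1.0, 0.0, 0.0]
contact_force: [-2.1, 0.5, 2.3]
gripper_width: 55.4
grip_force: 43.4
```

```bash
python3 -m inch '[[[0,0,0,0,0,0,0.06],[0,0,0,0,0,0,0.07],[0,0,0,0,0,0,0.085],[0,0,0,0,0,0,0.085],[0,0,0,0,0,0,0.085]]]'
python3 -m inch '[[[0,0,-0.02,0,0,0,0.085],[0,0,-0.04,0,0,0,0.085],[0,0,-0.04,0,0,0,0.085],[0,0,-0.03,0,0,0,0.085],[0,0,0,0,0,0,0.085]]]'
python3 -m inch '[[[0.004,0.05,0,0,0,0,0.085],[0.004,0.05,0,0,0,0,0.085],[0.004,0.05,0,0,0,0,0.085],[0.004,0.05,0,0,0,0,0.085],[0.004,0.05,0,0,0,0,0.085]]]'
python3 -m inch '[[[0.003,0.05,0,0,0,0,0.085],[0.003,0.044,0,0,0,0,0.085],[0,0,0,0,0,0,0.085],[0,0,0,0,0,0,0.085]]]'
```

```text
t: 20.38
tcp_pos: [636.7, -101.6, 210.7]
eef_rot: [-0.0, 1.0, -0.0, 0.0]
contact_force: [0.2, 0.5, -1.2]
gripper_width: 85.3
grip_force: 0.0
t: 21.0
tcp_pos: [637.7, -102.0, 345.0]
eef_rot: [-0.0, 1.0, -0.0, 0.003]
contact_force: [0.6, -0.0, -0.5]
gripper_width: 84.7
grip_force: 0.0
t: 21.62
tcp_pos: [615.8, 149.9, 340.6]
eef_rot: [-0.0, 1.0, -0.0, -0.0]
contact_force: [1.1, -0.4, -0.2]
gripper_width: 85.0
grip_force: 0.0
t: 22.12
tcp_pos: [610.2, 241.7, 340.4]
eef_rot: [-0.0, 1.0, -0.001, -0.0]
contact_force: [-0.8, -1.8, -0.9]
gripper_width: 85.2
grip_force: 0.0
```

```bash
python3 -m inch '[[[-0.001,0,0.04,0,0,0,0.085],[0,0,0.04,0,0,0,0.085],[0,0,0.03,0,0,0,0.085],[0,0,0.022,0,0,0,0.085],[0,0,0,0,0,0,0.085]]]'
python3 -m inch '[[[0,0,0,0,0,0,0.045],[0,0,0,0,0,0,0.045],[0,0,0,0,0,0,0.045],[0,0,0,0,0,0,0.045],[0,0,0,0,0,0,0.045]]]' 40
python3 -m inch '[[[0,0,-0.01,0,0,0,0.045],[0,0,-0.025,0,0,0,0.045],[0,0,-0.035,0,0,0,0.045],[0,0,-0.035,0,0,0,0.045],[0,0,-0.02,0,0,0,0.045]]]'
python3 - <<'E'
from h import *
p,d,W=cam("top")
k=near(W,(635,-103),45)&(W[...,2]>66)&(W[...,2]<74); print("W",hull(k,"top",71,28))
E
```

```text
t: 22.75
tcp_pos: [610.9, 241.1, 207.3]
eef_rot: [0.0, 1.0, -0.001, -0.001]
contact_force: [0.0, -0.3, 0.8]
gripper_width: 85.1
grip_force: 0.0
t: 23.38
tcp_pos: [612.1, 242.4, 210.6]
eef_rot: [-0.0, 1.0, 0.0, 0.001]
contact_force: [-1.2, -0.7, 5.9]
gripper_width: 55.0
grip_force: 42.6
t: 24.0
tcp_pos: [611.7, 242.5, 336.2]
eef_rot: [-0.0, 1.0, 0.001, 0.001]
contact_force: [0.1, 1.1, -1.4]
gripper_width: 55.0
grip_force: 42.8
W (array([ 635.4, -100.1,   27.9]), 378)
```

```bash
python3 -m inch '[[[0.005,-0.02,0,0,0,0,0.045],[0.009,-0.034,0,0,0,0,0.045],[0.0135,-0.05,0,0,0,0,0.045],[0.0135,-0.05,0,0,0,0,0.045],[0.0135,-0.05,0,0,0,0,0.045]]]'
python3 -m inch '[[[0.0135,-0.05,0,0,0,0,0.045],[0.0135,-0.05,0,0,0,0,0.045],[0.0135,-0.05,0,0,0,0,0.045],[0.0135,-0.05,0,0,0,0,0.045],[0.0135,-0.05,0,0,0,0,0.045]]]'
python3 -m inch '[[[0.009,-0.034,0,0,0,0,0.045],[0.005,-0.018,0,0,0,0,0.045],[0,0,0,0,0,0,0.045],[0,0,0,0,0,0,0.045]]]'
```

```text
t: 24.68
tcp_pos: [555.1, 35.3, 332.0]
eef_rot: [0.0, 1.0, -0.001, -0.002]
contact_force: [0.5, 0.1, -1.9]
gripper_width: 55.4
grip_force: 42.8
t: 25.3
tcp_pos: [487.3, -213.9, 332.2]
eef_rot: [0.0, 1.0, 0.0, -0.002]
contact_force: [0.6, -0.4, -2.1]
gripper_width: 55.1
grip_force: 42.8
t: 25.8
tcp_pos: [476.2, -262.0, 333.2]
eef_rot: [-0.002, 1.0, 0.001, -0.0]
contact_force: [0.2, 0.6, -2.1]
gripper_width: 55.1
grip_force: 42.8
```

```bash
python3 -m inch '[[[0.001,-0.001,0.025,0,0,0,0.045],[0,0,0.035,0,0,0,0.045],[0,0,0.03,0,0,0,0.045],[0,0,0.02,0,0,0,0.045],[0,0,0.005,0,0,0,0.045]]]'
python3 -m inch '[[[0,0,0.003,0,0,0,0.045],[0,0,0.002,0,0,0,0.045],[0,0,0.002,0,0,0,0.045],[0,0,0.001,0,0,0,0.045],[0,0,0,0,0,0,0.045]]]'
```

```text
t: 26.42
tcp_pos: [475.1, -262.8, 217.5]
eef_rot: [-0.002, 1.0, 0.001, -0.001]
contact_force: [0.2, -0.4, -1.6]
gripper_width: 55.2
grip_force: 42.8
t: 27.05
tcp_pos: [474.8, -264.8, 210.8]
eef_rot: [-0.0, 1.0, -0.0, 0.0]
contact_force: [0.5, -0.4, -2.2]
gripper_width: 55.3
grip_force: 42.8
```

```bash
python3 -m inch '[[[0,0,0.001,0,0,0,0.045],[0,0,0.0005,0,0,0,0.045],[0,0,0,0,0,0,0.045]]]'
```

```text
t: 27.42
tcp_pos: [474.8, -264.9, 210.5]
eef_rot: [-0.0, 1.0, 0.0, 0.0]
contact_force: [-4.7, 3.0, 15.0]
gripper_width: 54.8
grip_force: 44.3
```

Touched down. I'll release, rise, move off so the top camera sees everything, and check.

```bash
python3 -m inch '[[[0,0,0,0,0,0,0.06],[0,0,0,0,0,0,0.07],[0,0,0,0,0,0,0.085],[0,0,0,0,0,0,0.085],[0,0,0,0,0,0,0.085]]]'
python3 -m inch '[[[0,0,-0.02,0,0,0,0.085],[0,0,-0.04,0,0,0,0.085],[0,0,-0.04,0,0,0,0.085],[0,0,-0.04,0,0,0,0.085],[0,0,-0.03,0,0,0,0.085]]]'
python3 -m inch '[[[0.005,-0.045,-0.01,0,0,0,0.085],[0.005,-0.045,-0.01,0,0,0,0.085],[0.005,-0.045,-0.01,0,0,0,0.085],[0.005,-0.03,-0.01,0,0,0,0.085],[0,0,0,0,0,0,0.085]]]'
python3 - <<'E'
from h import *
p,d,W=cam("top"); save(p,"top3.png"); ps,_,_=cam("side"); save(ps,"side3.png")
for n,c in dict(W=(635,-103),T=(453,83),B=(474.5,-263)).items():
    k=near(W,c,45)&(W[...,2]>66)&(W[...,2]<74); print(n,c,hull(k,"top",71,28))
D=np.load("/tmp/top0.npz")
for n,c in dict(bird=(607,60),tea=(488,-100)).items():
    for w in(D["W"],W):
        k=near(w,c,50)&(w[...,2]>15); print(n,w[k].mean(0).round(1),k.sum())
E
```

```text
t: 28.05
tcp_pos: [474.8, -264.7, 209.1]
eef_rot: [-0.0, 1.0, 0.0, -0.0]
contact_force: [-0.4, 0.6, 0.1]
gripper_width: 85.2
grip_force: 0.0
t: 28.68
tcp_pos: [474.8, -264.8, 381.0]
eef_rot: [-0.0, 1.0, -0.0, 0.001]
contact_force: [0.7, -0.3, -1.1]
gripper_width: 85.3
grip_force: 0.0
t: 29.3
tcp_pos: [453.5, -432.5, 419.8]
eef_rot: [0.002, 1.0, -0.001, 0.0]
contact_force: [0.3, 1.1, 0.3]
gripper_width: 84.8
grip_force: 0.0
W (635, -103) (array([ 635.3, -100. ,   27.9]), 368)
T (453, 83) (array([451.8,  85.5,  27.6]), 309)
B (474.5, -263) (array([ 473. , -262.8,   27.8]), 269)
bird [602.6  60.1  35.9] 238
bird [602.6  60.1  36.1] 235
tea [ 489.2 -100.2   25.8] 392
tea [ 489.2 -100.1   26. ] 394
```

View pics/top3.png

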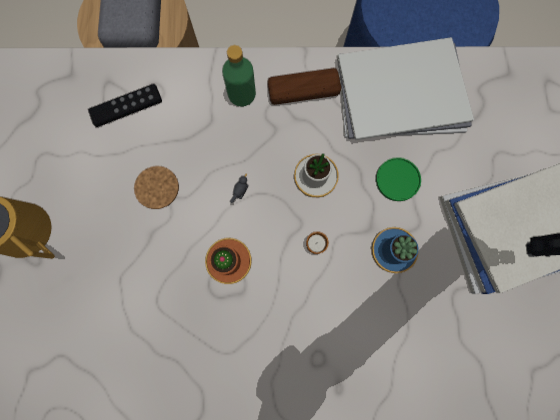

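View pics/side3.png

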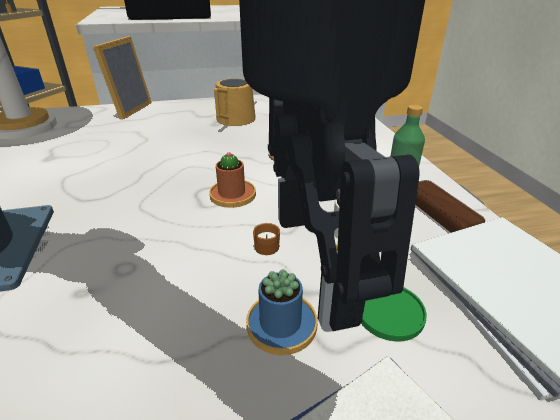

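The top view shows white on white (317,172), terracotta on terracotta (225,260) and blue on blue (403,247). All three stand upright and are centred within about 3 mm. The coaster (157,187) is empty, the bird and tea-light haven't moved, and the gripper is clear. The side view agrees for the blue and terracotta pots.

```bash
python3 -c "
from station import ctrl; print(ctrl.close_job())"
```

```text
the job is handed in; nothing more can be done
None
```

The job is handed in: each pot stands upright within about 3 mm of the centre of its own saucer, the coaster is empty, and the tea-light holder and bird have not moved, though the judge's result was not shown.

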